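# Start a large cup on the room's coffee maker

## Task

Start a large coffee with the closed fingertips, keeping the rest of the arm off the coffee maker: first push the coffee maker's raised lid fully shut, then press the green end of the cup-size rocker on its top fully down, and last press the red brew button on its foot fully down and let it spring back. Leave the blue rinse button unpressed, and do not lift, shift or knock over the cup under the spout or any of the other things on the counter.

Things in the scene. Friction and masses are not known exactly. Their poses are not given: they have to be found in the camera images.
- coffee_maker: Black coffee maker, fixed. Origin: on the counter under it; x runs from its front (robot side) to its back, y to the robot's left, z up. It spans x -195 to +115 mm, is 170 mm wide and 230 mm high to its flat deck, which carries rocker (pivot x -36, y 0) and lid. The head overhangs the drip tray from x = -60 mm back, 175 to 230 mm high; in front only a low foot with the buttons, 35 mm high.
- lid (a joint): Angle of the dark grey lid on the deck, rad: 0 = shut and level, up to 1.0 = raised. A slab 100 mm long (x), 120 mm wide, 12 mm thick, hinged at its back edge on a line along y at x = +100 mm, z = 232 mm of the coffee maker; its front edge rises. Stiff hinge: stays where left; 2 to 4 N down on the pad shuts it.
- lid_pad (a point): Middle of the lid's top face, marked by a silver disc 44 mm across, 50 mm from the hinge line. It moves with the lid; with the lid shut it lies at x +50, y 0, z 244 mm of the coffee maker.
- size_rocker (a joint): Angle of the cup-size rocker, rad: -0.16 = white end fully down (small cup), +0.16 = green end fully down (large cup). It stays where it is left (about 2 N at an end moves it).
- rocker_green_end (a point): Point to press on the rocker's green end, on its top face, 21 mm from the pivot towards the coffee maker's +y. The rocker is 64 mm long (along y), 26 mm wide, half green with a big white dot, half white with a small black dot; its top face is 14 mm above the deck when level. The point moves down 7 mm from end to end and finally lies 241 mm above the counter.
- brew_button (a joint): Travel of the red brew button, m: 0 = up, 0.006 = fully down. Spring: 1.2 N to start, 4 N fully down; springs back.
- brew_button_top (a point): Middle of the top of the red brew button, 30 mm across, in a black round housing 46 mm across whose rim stands 47 mm above the counter; this point is 57 mm above the counter when up. It is on the coffee maker's foot, 150 mm in front of the origin and 40 mm to one side: left or right varies, the blue button takes the other place.
- rinse_button (a joint): Travel of the blue rinse button, m: same make as the brew button. Not to be pressed.
- rinse_button_top (a point): Middle of the top of the blue rinse button.
- brew_cup: White ceramic cup under the spout on the drip tray, 72 mm across, 95 mm high, loose. Origin: centre of its underside.
- mug: Blue ceramic mug beside the coffee maker on its left, 80 mm across plus a handle, 90 mm high, loose. Origin: centre of its underside.
- creamer: White jar with a black cap beside the coffee maker on its right, 50 mm across, 110 mm high, loose. Origin: centre of its underside.
- bottle0: Small red toiletry bottle standing on the pale tray at the left, 34 mm across, 88 mm high, loose. Origin: centre of its underside.
- bottle1: Small red toiletry bottle standing on the pale tray at the left, 34 mm across, 88 mm high, loose. Origin: centre of its underside.
- bottle2: Small red toiletry bottle standing on the pale tray at the left, 34 mm across, 88 mm high, loose. Origin: centre of its underside.
- soap: Red packet of soap on the pale tray at the left, 55 x 80 x 20 mm, loose. Origin: centre of its underside.
There are look-alikes about, which are no part of the job. Of the things like the mug, leave any that is yellow; of the rest the smaller one is meant.

How it is judged:
By the outcome, as a careful person would: the job done as asked, in the order asked, and still so for the second after the job is handed in, with the robot touching nothing.
It also fails if it takes over 42 s, if anything falls off the work surface, if the arm or the gripper's body presses on something with over 40 N, if the wrist force passes 120 N, or if a joint passes its speed limit or range.

## Robot

A 7-joint arm with a two-finger parallel gripper is mounted at the origin on the work surface. World frame = base frame: x ahead of the robot, y to its left, z up, the work surface at z = 0. Lengths are in mm, angles in rad, forces in N, time in s.
With the tool pointing down it reaches from about 400 to 900 mm from the base axis. Payload 5.6 kg.
Tool frame: the origin (TCP) lies midway between the tips of the shut fingers; the grasp point (between the pads) lies 19 mm behind it; x points along the fingers, y is the direction in which the jaws open and shut, and the axes are right-handed (so a half turn about x gives the same grasp; the last joint's range is limited). The gripper opens to 92 mm and grips with 3 to 60 N. Pads are 20 mm wide; open, the fingers measure 128 mm over their backs; the gripper's body (75 mm by 189 mm) begins 69 mm behind the grasp point.
Start: joints at [-1.382, 0.468, -0.012, 1.603, 0.006, 1.071, -0.056], TCP at [149.366, 632.613, 214.592] pointing down, gripper open.
Joint ranges: [-2.53, 2.53], [-0.31, 2.02], [-1.57, 1.55], [0.28, 2.44], [-1.29, 4.43], [0.15, 1.84], [-2.92, 2.92]. Speed limits (rad/s): [2.57, 2.57, 3.14, 3.14, 3.14, 3.14, 3.14].

## Interface

Orientations are given as a rotation vector (axis times angle).
In Python, from cell import robot, grip, kin, viewer gives the robot as it stands. Calls block until the motion is done:
- robot.movep(position, orientation): joint-space move of the TCP to a pose.
- robot.servo_line(position, feed=150, rotation=None): straight line of the TCP; rotation=None keeps the orientation; feed is the mean speed in mm/s.
- robot.goto_joints(angles): joint-space move.
- grip(opening, newtons=None): opening from 0.0 (shut) to 1.0 (fully open); newtons is the grip in N (None keeps the last); returns when the fingers have stopped.
- robot.hold(seconds).
- kin.ik(position, orientation): joint angles nearest the present ones, or None.
- robot.observe(): the state.
- viewer.read_camera(name): name is "side" or "top" or "wrist"; returns the picture (400x640x3 uint8, red, green, blue); there is no depth.
- viewer.camera_info(name): a dict with "camera_matrix" (3x3 intrinsics, pixels), "k1" (the pictures are not rectified: a ray, as slopes to the right and down, at radius r is drawn at 1 + k1 r^2 times it, then the intrinsics apply), "R" (3x3) and "t" (3): a world point X has camera coordinates R X + t. Camera axes: x right, y down, z forward; pixel columns grow to the right and rows downward; lengths in mm; the calibration is good to about 2 mm. A picture is of the moment at which its call begins: read the wrist's pose just before it. camera_info takes no time and is no camera call; for the wrist camera it gives the pose at the moment of the call.
A pose or a line that the arm cannot do raises robot.IKError and nothing moves.
- robot.job_done(): hands the job in, once; it reports no verdict.
Trained networks look in the newest picture that a camera, given by its name, has taken for a name from the list of things; names that differ only in an ending like _2 or _b are one class to them, and where a whole thing is asked for, a point or a joint stands for the part that bears it (a point fixed in the world has none). Each returns a list of dicts, best first, with "confidence" (0 to 1); they miss things now and then, are a little off and sometimes report something else, mostly with a low value. They report only what shows in the picture. A call takes as long as a camera call. They do not tell look-alikes from the thing itself.
- viewer.silhouettes(name, camera): "mask" (400x640 bool, what is visible of it).
- viewer.pinpoint(name, camera): "at" ([x, y, z] in mm, in the coordinates of the camera as it stood for that picture, good to about 4 mm: a listed point, or the origin of a listed thing).
The state is a dict: "t": time; "joints": joint angles; "joint_velocities": joint speeds; "joint_torque": joint torques, N m; "tcp_pos": TCP position; "tcp_rot": TCP orientation; "contact_force": force on the tool from outside, world axes, zero at the start; "wrist_torque": the same for the moment, N m; "grip_width": opening from 0.0 (shut) to 1.0 (fully open).
Only numpy, scipy, OpenCV 4.12 (cv2) and the standard library are available. Lean on these libraries where they do the work, as an engineer would, in place of code of your own. Each camera call takes 0.05 s, during which the arm holds its last target.

## Working session

There is one attempt and no reset: what is moved stays moved. The work goes in short steps, each a Python script; the robot and the scene stay as the last script left them, time stands still between calls to the robot, and variables do not carry over. Pictures are saved under pics/ and viewed, and the job is handed in when it is done.

```bash
ls; mkdir -p pics
python3 - <<'E'
from cell import robot, grip, kin, viewer
import cv2,numpy as np
for c in ["side","top","wrist"]:
    im=viewer.read_camera(c); cv2.imwrite(f"pics/{c}0.png",im[:,:,::-1])
    i=viewer.camera_info(c); print(c,np.round(i["R"],3).tolist(),np.round(i["t"],1),i["k1"],i["camera_matrix"][0][0])
print(robot.observe())
E
```

```text
pics
side [[0.961, -0.277, -0.001], [-0.166, -0.574, -0.802], [0.222, 0.771, -0.597]] [-501.3  351.9  886.8] -0.09617772255372972 408.14713545022266
top [[-0.067, -0.998, -0.006], [-0.972, 0.066, -0.226], [0.226, -0.009, -0.974]] [ 241.9  591.1 1352.2] -0.05035333301097939 517.9937664449872
wrist [[0.229, 0.973, -0.001], [0.945, -0.222, 0.242], [0.235, -0.057, -0.97]] [-649.3  -28.6  389.8] -0.004538537924787411 279.47353087623713
{'t': 0.15, 'joints': array([-1.3820121 ,  0.46817955, -0.01159371,  1.60337264,  0.00600994,
        1.07140074, -0.05633795]), 'joint_velocities': array([-1.83529751e-04, -3.85477589e-03,  8.41000479e-06, -2.11905179e-03,
        7.76804800e-04,  1.53826431e-03,  3.12269342e-05]), 'joint_torque': array([ 6.29050810e-04, -5.20952761e+01, -1.21888501e-02, -2.43978649e+01,
       -5.66274358e-02,  1.52541208e-02,  9.10538120e-05]), 'tcp_pos': array([149.28536842, 632.1837079 , 213.87247182]), 'tcp_rot': array([ 0.18101071,  1.56315693, -0.18309706]), 'contact_force': array([ 0.3738325 , -1.04565027,  0.49029783]), 'wrist_torque': array([ 0.01051314,  0.01701092, -0.0296961 ]), 'grip_width': 0.9974977324408895}
```

View pics/side0.png

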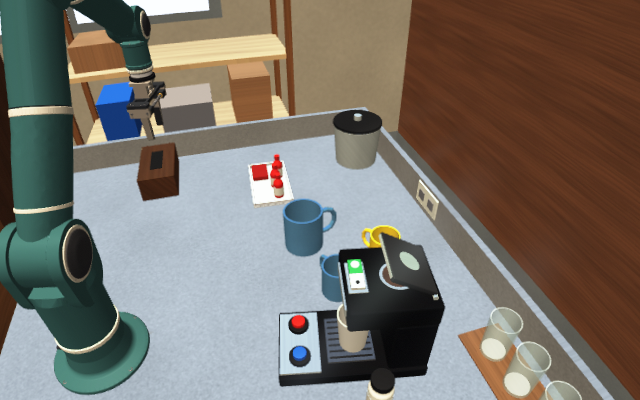

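View pics/top0.png

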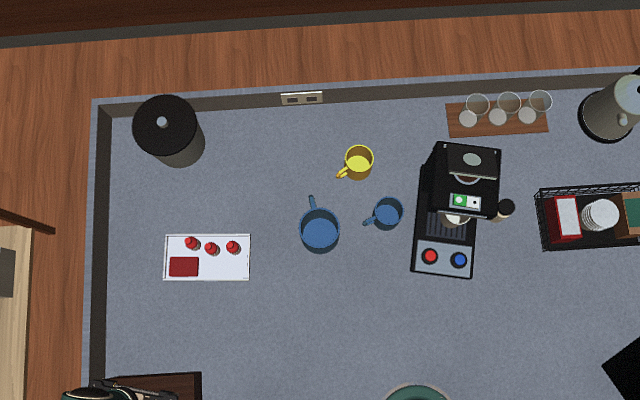

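```bash
cat > h.py <<'E'
from cell import robot, grip, kin, viewer
import cv2,numpy as np
def toW(p,i): return np.array(i["R"]).T@(np.array(p)-np.array(i["t"]))
def proj(X,i):
    c=np.array(i["R"])@np.array(X,float)+np.array(i["t"]); s=c[:2]/c[2]; s=s*(1+i["k1"]*(s@s)); K=np.array(i["camera_matrix"])
    return K[:2,:2]@s+K[:2,2]
E
python3 - <<'E'
from h import *
for c in ["side","top"]:
    viewer.read_camera(c); i=viewer.camera_info(c)
    for n in ["coffee_maker","lid_pad","rocker_green_end","brew_button_top","rinse_button_top","brew_cup","mug","creamer"]:
        for d in viewer.pinpoint(n,c):
            w=toW(d["at"],i); print(c,n,round(d["confidence"],2),np.round(w),np.round(proj(w,i)))
print(robot.observe()["t"])
E
```

```text
side coffee_maker 0.63 [461. 607.   7.] [259. 174.]
side coffee_maker 0.55 [ 584. -141.    1.] [366. 345.]
side lid_pad 0.68 [ 644. -157.  270.] [409. 260.]
side rocker_green_end 0.58 [ 553. -117.  247.] [355. 264.]
side brew_button_top 0.69 [447. -70.  58.] [298. 318.]
side rinse_button_top 0.71 [ 429. -153.   60.] [299. 352.]
side rinse_button_top 0.22 [ 551. -144.   29.] [353. 342.]
side brew_cup 0.64 [ 551. -140.   32.] [353. 340.]
side mug 0.93 [528. 223.  -0.] [303. 243.]
side mug 0.68 [572.  32.  -1.] [337. 290.]
side mug 0.6 [722.  99.   3.] [382. 259.]
top coffee_maker 0.77 [ 581. -143.    2.] [446. 208.]
top lid_pad 0.56 [ 644. -157.  265.] [472. 159.]
top lid_pad 0.37 [523. 574.   3.] [196. 245.]
top rocker_green_end 0.53 [ 551. -118.  248.] [459. 199.]
top brew_button_top 0.44 [444. -71.  61.] [430. 255.]
top brew_button_top 0.32 [505. 464.   1.] [235. 249.]
top rinse_button_top 0.54 [ 428. -149.   58.] [459. 259.]
top brew_cup 0.73 [ 545. -147.   34.] [451. 218.]
top mug 0.77 [527. 224.  -1.] [319. 236.]
top mug 0.76 [569.  31.  -1.] [386. 216.]
top mug 0.75 [727. 103.  -2.] [356. 165.]
top creamer 0.7 [ 555. -280.   -1.] [494. 214.]
1.05
```

The side view shows the maker at the bottom centre. The lid pad is at (409,260), green end (355,264), red brew (298,318) and blue rinse (299,352). There are three mugs: large blue (303,225), small blue beside the maker (337,278), which is the listed one, and yellow (382,238). All of them stay untouched. Red is on the left (+y), blue on the right. The only look-alikes for the buttons are each other and the red bottles/soap (270,175). The false pinpoints at (235,249) and (196,245) in the top view are those.

Next I close the gripper and go above the maker for a close look.

```bash
cat >> h.py <<'E'
from scipy.spatial.transform import Rotation as Ro
from scipy.optimize import least_squares
def Rt(yaw,sgn=1):
    y=sgn*np.array([-np.sin(yaw),np.cos(yaw),0]); x=np.array([0,0,-1.]); return np.column_stack([x,y,np.cross(x,y)])
def mk(P,l):
    c,s=np.cos(P[2]),np.sin(P[2]); return np.array([P[0]+c*l[0]-s*l[1],P[1]+s*l[0]+c*l[1],l[2]])
E
python3 - <<'E'
from h import *
print(np.round(Ro.from_rotvec(robot.observe()["tcp_rot"]).as_matrix(),2))
P=[583,-142,-.207]
for s in (1,-1):
    for l in ([-60,0,450],[60,0,330],[-36,21,280],[-150,40,100],[-150,40,55]):
        q=kin.ik(mk(P,l),Ro.from_matrix(Rt(P[2],s)).as_rotvec()); print(s,l,None if q is None else np.round(q,2))
E
```

```text
[[ 0.    0.23  0.97]
 [ 0.    0.97 -0.23]
 [-1.    0.    0.  ]]
1 [-60, 0, 450] [-0.72  0.17  1.07  1.58 -0.14  1.49  1.71]
1 [60, 0, 330] [-0.43  0.51  0.94  1.48 -0.42  1.36  1.89]
1 [-36, 21, 280] [-0.56  0.33  0.88  1.79 -0.27  1.16  1.78]
1 [-150, 40, 100] [-0.41  0.34  0.58  2.2  -0.3   0.68  1.74]
1 [-150, 40, 55] [-0.28  0.42  0.44  2.22 -0.33  0.57  1.76]
-1 [-60, 0, 450] [-0.82  0.2   1.21  1.58 -0.19  1.49 -1.38]
-1 [60, 0, 330] [-0.48  0.55  1.03  1.48 -0.47  1.37 -1.21]
-1 [-36, 21, 280] [-0.67  0.38  1.06  1.79 -0.36  1.18 -1.28]
-1 [-150, 40, 100] [-0.78  0.5   1.08  2.22 -0.64  0.78 -1.05]
-1 [-150, 40, 55] [-0.56  0.5   0.79  2.23 -0.61  0.64 -1.1 ]
```

View pics/wrist0.png

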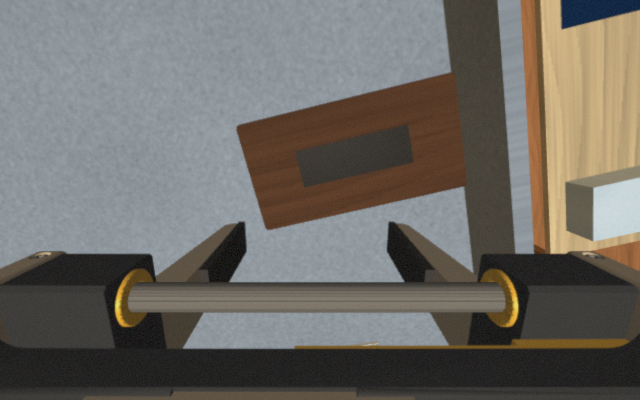

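The wrist view shows only the brown box below the open fingers. The camera sits on the tool's -z side. I'll swing over with an untwisted elbow, then look.

Run:
```python
from h import *
grip(0.0,20)
robot.goto_joints([0.24,0.2,0,1.58,0,np.pi-1.78,1.57])
o=robot.observe(); print(o["t"],o["tcp_pos"],np.round(Ro.from_rotvec(o["tcp_rot"]).as_matrix(),2),o["grip_width"],o["contact_force"])
i=viewer.camera_info("wrist")
im=viewer.read_camera("wrist"); cv2.imwrite("pics/w1.png",im[:,:,::-1])
for n in ["coffee_maker","lid_pad","rocker_green_end","brew_button_top","rinse_button_top"]:
    for d in viewer.pinpoint(n,"wrist"):
        w=toW(d["at"],i); print(n,round(d["confidence"],2),np.round(w,1),np.round(proj(w,i)))
P=[583,-142,-.207]
for l in ([60,0,330],[-36,21,280],[-150,40,100],[-150,40,55]):
    q=kin.ik(mk(P,l),Ro.from_matrix(Rt(P[2],1)).as_rotvec()); print(l,None if q is None else np.round(q,2))
```

```text
5.575 [ 541.69264782 -166.00541992  388.0276458 ] [[-0.    0.24  0.97]
 [ 0.    0.97 -0.24]
 [-1.    0.   -0.  ]] 0.007204514048766201 [ 0.03100025  0.50688354 -0.73962405]
brew_button_top 0.54 [441.5 -72.9  59.8] [356.  97.]
rinse_button_top 0.68 [ 430.6 -151.2   58.1] [309. 102.]
[60, 0, 330] [ 0.2   0.4  -0.02  1.44  0.01  1.3   1.54]
[-36, 21, 280] [ 0.18  0.26 -0.04  1.74  0.01  1.14  1.5 ]
[-150, 40, 100] [ 0.15  0.31 -0.08  2.17  0.04  0.67  1.41]
[-150, 40, 55] [ 0.15  0.4  -0.08  2.19  0.06  0.56  1.4 ]
```

View pics/w1.png

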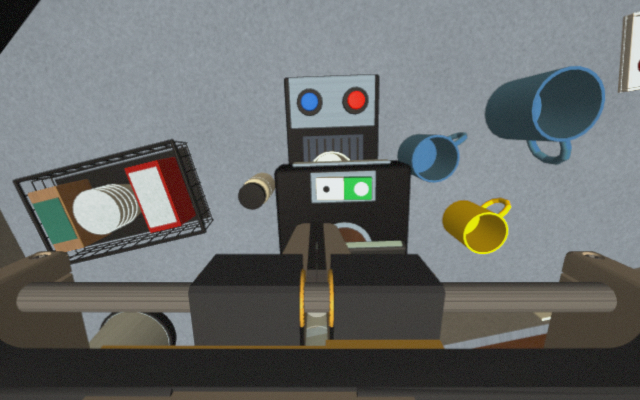

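The wrist view shows the rocker at (343,188), with the green end at (360,188), plus blue (310,102) and red (356,100) buttons. The raised lid is partly hidden by the fingers. Next is a fit of the maker pose from colour blobs and pinpoints.

```bash
cat > fit.py <<'E'
from h import *
def blob(im,kind,near,rad=14):
    a=im.astype(int); r,g,b=a[...,0],a[...,1],a[...,2]
    m={'red':(r>100)&(g<90)&(b<90)&(r-g>70),'blue':(b>90)&(b-r>60),'green':(g>80)&(g-r>50)&(g-b>50)}[kind]
    yy,xx=np.mgrid[:400,:640]; m=m&((xx-near[0])**2+(yy-near[1])**2<rad**2)
    return np.array([xx[m].mean(),yy[m].mean()]),m.sum()
E
python3 - <<'E'
from fit import *
ims={c:viewer.read_camera(c) for c in("side","top","wrist")}; I={c:viewer.camera_info(c) for c in ims}
obs=[]
for c,near in dict(side=((298,322),(299,353)),top=((430,256),(459,259)),wrist=((356,100),(310,102))).items():
    for k,n,y in (('red',near[0],40),('blue',near[1],-40)):
        uv,cnt=blob(ims[c],k,n); obs.append((c,[-150,y,56],uv)); print(c,k,uv,cnt)
pins=[([-36,21,0],p) for p in ([553,-117],[551,-118])]+[([0,0,0],p) for p in([584,-141],[581,-143])]
f=lambda P:np.concatenate([1.0*(proj(mk(P,l),I[c])-uv)*(1.6 if c!='wrist' else 1.1) for c,l,uv in obs]+[0.4*(mk(P,l)[:2]-np.array(p)) for l,p in pins])
s=least_squares(f,[583,-142,-.207]);P=s.x;print(np.round(P,3));print(np.round(s.fun,1))
np.save("P.npy",P)
for c,im in ims.items():
    v=im[:,:,::-1].copy()
    for l in ([-195,85,35],[-195,-85,35],[-60,85,230],[-60,-85,230],[115,85,230],[115,-85,230],[-36,21,244],[-36,0,244]):
        u=proj(mk(P,l),I[c]);cv2.circle(v,tuple(np.int32(np.round(u))),1,(255,0,255),-1)
    for th,col in ((.6,(0,255,255)),(.8,(0,255,0)),(1.0,(255,255,0))):
        for a,y,h in((100,60,12),(100,-60,12),(50,0,12)):
            l=[100-a*np.cos(th)+h*np.sin(th),y,232+a*np.sin(th)+h*np.cos(th)]
            u=proj(mk(P,l),I[c]);cv2.circle(v,tuple(np.int32(np.round(u))),1,col,-1)
    x0,y0=dict(side=(260,210),top=(390,120),wrist=(250,60))[c]
    v=v[y0:y0+190,x0:x0+200]; cv2.imwrite(f"pics/o_{c}.png",cv2.resize(v,None,fx=3,fy=3,interpolation=cv2.INTER_CUBIC))
E
```

```text
side red [297.80555556 321.34722222] 144
side blue [299.1744186  353.02906977] 172
top red [430.08247423 255.30927835] 97
top blue [459.39784946 259.23655914] 93
wrist red [356.30798479  99.46007605] 263
wrist blue [309.46428571 101.29761905] 252
[ 5.82848e+02 -1.43356e+02 -2.05000e-01]
[-0.4 -1.3 -0.6 -1.   0.9 -0.9  1.  -0.9 -0.5 -0.3 -0.6 -0.5 -0.5  0.6
  0.3  1.  -0.5 -0.9  0.7 -0.1]
```

View pics/o_side.png

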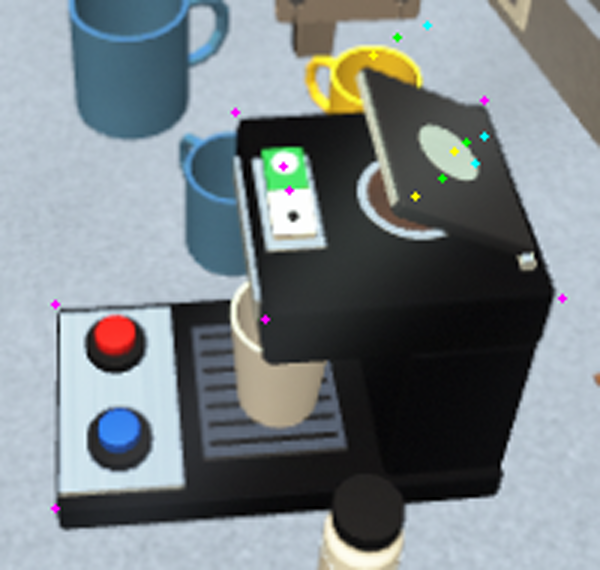

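View pics/o_top.png

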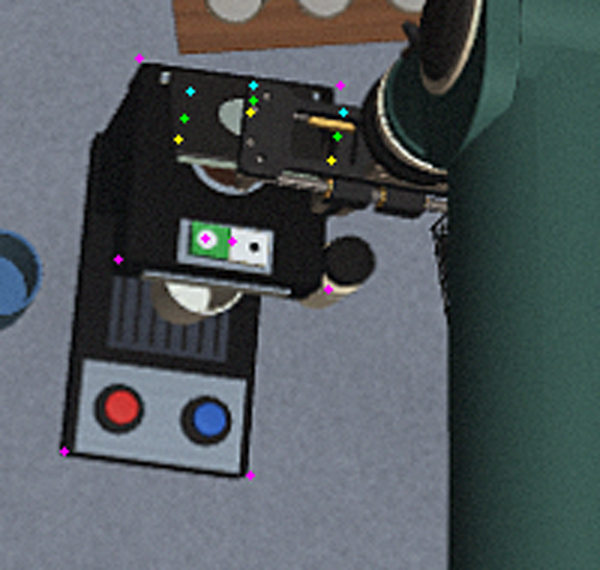

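View pics/o_wrist.png

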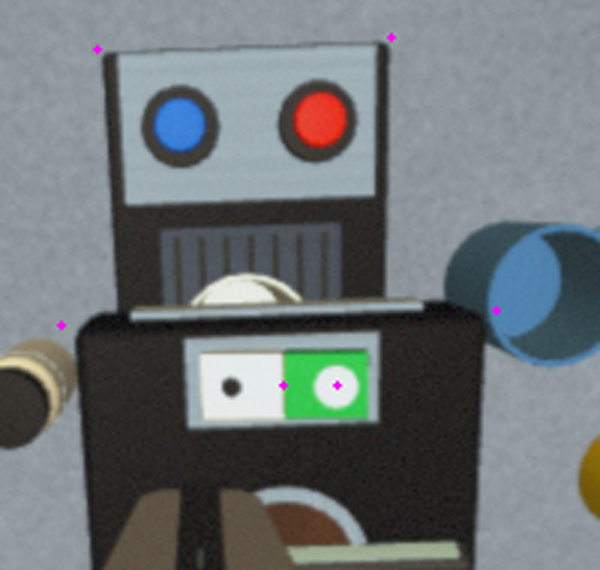

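The pose fits well: the green point lands on the white dot, and the foot corners agree. The lid angle reads about 0.48 rad. Next, push the lid shut under force watch.

```bash
cat >> h.py <<'E'
P=np.load("P.npy") if __import__("os").path.exists("P.npy") else None
def rot(): return Ro.from_matrix(Rt(P[2],1)).as_rotvec()
def st():
    o=robot.observe(); c,s=np.cos(P[2]),np.sin(P[2]); d=o["tcp_pos"][:2]-P[:2]
    return o["t"],np.round([c*d[0]+s*d[1],-s*d[0]+c*d[1],o["tcp_pos"][2]],1),np.round(o["contact_force"],1)
def press(x,y,z0,z1,step,fmax,feed=60):
    z=z0
    while z>z1:
        z-=step; robot.servo_line(mk(P,[x,y,z]),feed=feed); s=st()
        print(s, z)
        if s[2][2]>fmax: break
    return z
E
python3 - <<'E'
from h import *
robot.movep(mk(P,[56,0,300]),rot()); print(st())
press(56,0,280,240,5,12)
E
```

```text
(6.6083, array([ 55.7,  -0.5, 300.3]), array([-0.3, -0.6,  0.2]))
(7.175, array([ 5.59e+01, -1.00e-01,  2.75e+02]), array([-0.2, -0.6,  0.5])) 275
(7.425, array([ 56. ,   0. , 269.8]), array([-0.2, -0.4, -1.1])) 270
(7.675, array([ 55.9,   0. , 264.5]), array([ 0.2, -0.1,  1.2])) 265
(7.925, array([ 55.8,   0. , 259.5]), array([-0. , -0.2,  1.2])) 260
(8.175, array([ 55.8,  -0. , 254.4]), array([ 0.3, -0.2, -0.1])) 255
(8.425, array([ 55.8,   0. , 249.4]), array([ 0.1, -0.9,  1. ])) 250
(8.675, array([ 55.9,   0. , 244.6]), array([-0.9,  1.5, -1. ])) 245
(8.925, array([ 56.2,  -0. , 244.3]), array([-8.1,  0.5, 20. ])) 240
```

Run:
```python
from h import *
robot.servo_line(mk(P,[56,0,290]),feed=150)
robot.servo_line(mk(P,[-36,23,275]),feed=150)
for c in("side","wrist"):
    im=viewer.read_camera(c)[:,:,::-1]
    if c=="side": im=cv2.resize(im[190:390,240:460],None,fx=3,fy=3,interpolation=cv2.INTER_CUBIC)
    cv2.imwrite(f"pics/l_{c}.png",im)
print(st())
```

```text
(10.3, array([-35.2,  22.7, 274.8]), array([0.7, 0.2, 0.8]))
```

View pics/l_side.png

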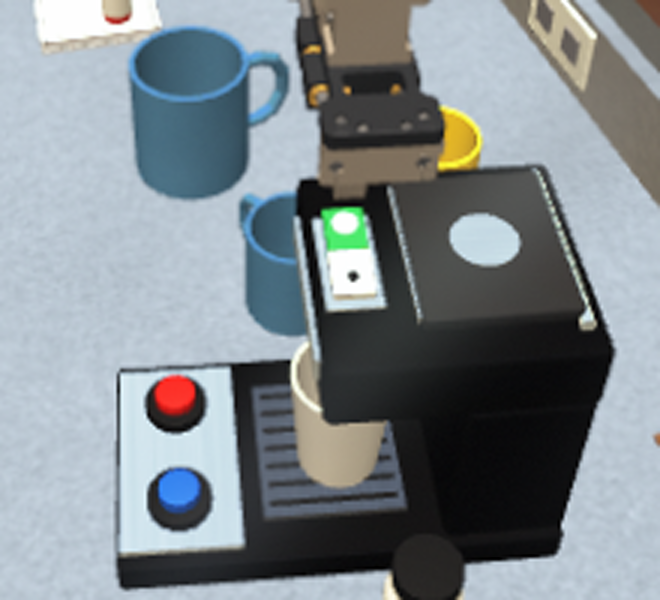

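View pics/l_wrist.png

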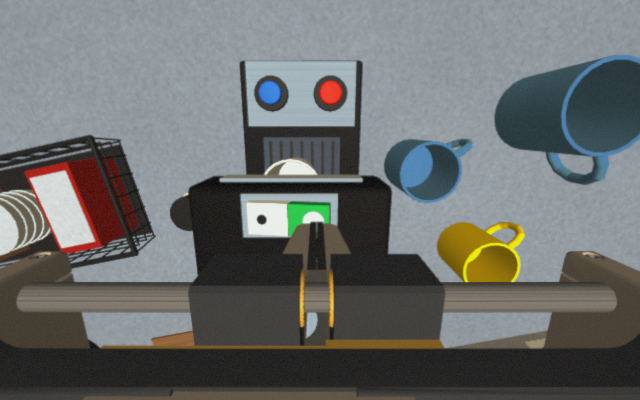

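The side view shows the lid flat and level, with the disc at crop (485,240). The fingertips hover above the green end. Next, press the rocker.

Run:
```python
from h import *
press(-37,22,256,236,3,10)
robot.hold(0.2); print(st())
robot.servo_line(mk(P,[-37,22,275]),feed=120)
robot.servo_line(mk(P,[-150,40,275]),feed=200)
c="side";im=viewer.read_camera(c)[:,:,::-1]
cv2.imwrite("pics/r_side.png",cv2.resize(im[190:390,240:460],None,fx=3,fy=3,interpolation=cv2.INTER_CUBIC))
i=viewer.camera_info("wrist");viewer.read_camera("wrist")
for n in["rocker_green_end","lid_pad"]:
  for cc in ["side","wrist"]:
    i=viewer.camera_info(cc)
    for d in viewer.pinpoint(n,cc): print(n,cc,d["confidence"],toW(d["at"],i))
print(st())
```

```text
(10.8167, array([-37.2,  22. , 252.5]), array([-0.2, -0.3, -0.8])) 253
(11.0667, array([-37.,  22., 250.]), array([ 0.5,  0.1, -0.5])) 250
(11.3167, array([-37.,  22., 247.]), array([-0.1,  0.2,  0.4])) 247
(11.5667, array([-36.9,  22.2, 244. ]), array([1.1, 1.1, 1.3])) 244
(11.8167, array([-36.8,  22.6, 242. ]), array([-1.3,  2.7,  7.2])) 241
(12.0667, array([-36.5,  22.6, 241.7]), array([-6.4,  2.6, 21. ])) 238
(12.2667, array([-36.5,  22.6, 241.7]), array([-7.2,  3.4, 20.9]))
rocker_green_end side 0.59 [ 550.59829651 -111.87479605  240.43713289]
rocker_green_end wrist 0.41 [ 549.57501769 -114.71378901  234.08190948]
lid_pad side 0.66 [ 635.69899905 -153.49126044  246.83950106]
(13.75, array([-149.5,   39.9,  274.7]), array([ 1.6, -0. , -0.4]))
```

View pics/r_side.png

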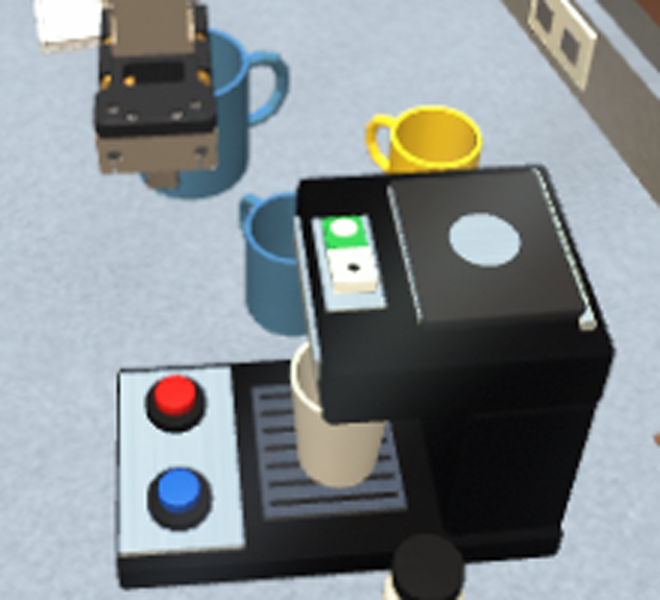

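The rocker has tipped: the green end is down, the white end stands raised at crop (352,272), and the push stopped hard at 241.7 mm. The lid is still shut. Next, the brew button.

Run:
```python
from h import *
robot.servo_line(mk(P,[-150,40,75]),feed=200); print(st())
press(-150,40,61,46,3,12,feed=50)
robot.hold(0.15); print(st())
c="side";im=viewer.read_camera(c)[:,:,::-1]
cv2.imwrite("pics/b_side.png",cv2.resize(im[190:390,240:460],None,fx=3,fy=3,interpolation=cv2.INTER_CUBIC))
robot.servo_line(mk(P,[-150,40,75]),feed=100)
robot.servo_line(mk(P,[-150,40,230]),feed=200)
im=viewer.read_camera(c)[:,:,::-1]
cv2.imwrite("pics/e_side.png",cv2.resize(im[190:390,240:460],None,fx=3,fy=3,interpolation=cv2.INTER_CUBIC))
cv2.imwrite("pics/e_top.png",viewer.read_camera("top")[:,:,::-1])
i=viewer.camera_info("side")
for n in["brew_button_top","mug","creamer","brew_cup"]:
    for d in viewer.pinpoint(n,c): print(n,d["confidence"],toW(d["at"],i))
print(st())
```

```text
(14.9, array([-149.2,   40.1,   75.7]), array([-0.3,  0.2,  0.1]))
(15.3917, array([-150.2,   40. ,   57.8]), array([-0. , -0.4, -0.2])) 58
(15.6417, array([-149.7,   40. ,   55.1]), array([0.2, 0.7, 2.4])) 55
(15.8917, array([-149.7,   40. ,   52.1]), array([1. , 0. , 4.4])) 52
(16.1417, array([-149.6,   40. ,   50.9]), array([-6. ,  1.4, 27.5])) 49
(16.2917, array([-149.6,   40. ,   51. ]), array([-5.6,  0. , 26.7]))
brew_button_top 0.73 [458.06955494 608.37660841   8.42108525]
brew_button_top 0.51 [444.06796967 -73.39013484  56.79745767]
mug 0.87 [722.23718293 101.45159053   5.24137302]
mug 0.81 [ 5.71364646e+02  3.13225533e+01 -3.55574349e-01]
mug 0.57 [531.46219092 223.37614398  -3.79829999]
brew_cup 0.89 [ 548.42538401 -143.76537104   29.90775328]
(17.975, array([-150.4,   40. ,  229.3]), array([ 0.1,  0. , -0.4]))
```

View pics/b_side.png

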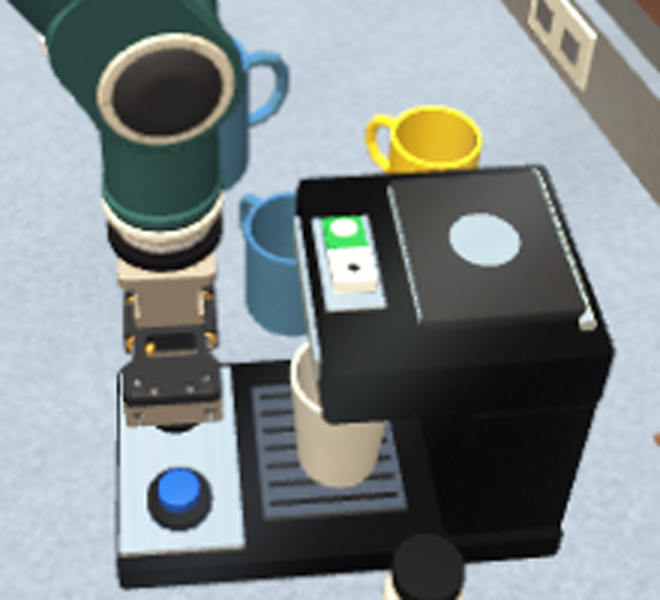

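View pics/e_side.png

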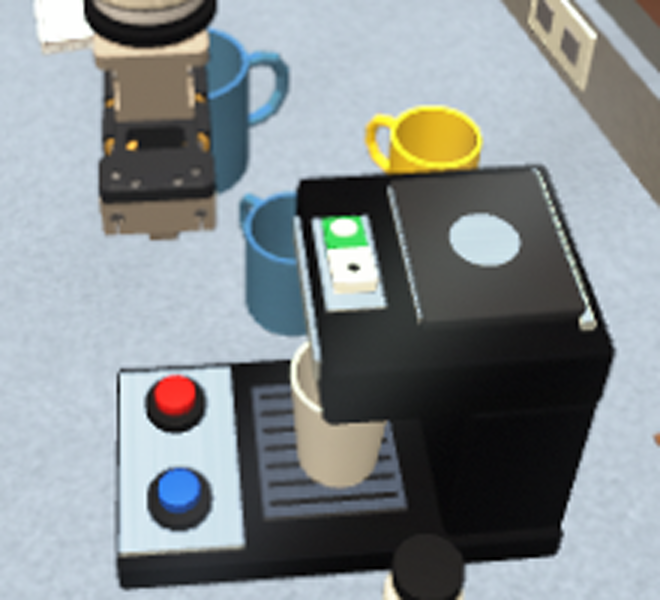

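View pics/e_top.png

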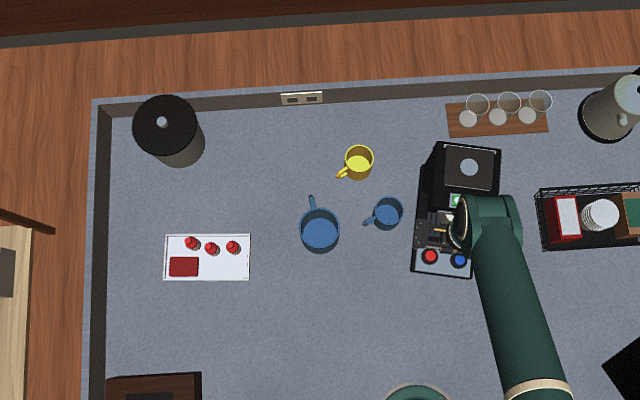

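The button bottomed at 51 mm with 27 N and has sprung back. The lid is shut, the green end is down, and the cup, mugs, bottles and soap are where they were. The arm is clear, so I'm handing in.

Run:
```python
from h import *
robot.job_done(); print(st())
```

```text
the job is handed in; nothing more can be done
the job is handed in; nothing more can be done
```

The large coffee is started and the job is handed in at about 18 s on the robot's clock. All three pushes were made in the order asked, with the closed fingertips.

- **Lid:** it went down to a hard stop at 244 mm with about 20 N, and later pictures show it flat and level.
- **Rocker:** the green end went down to 241.7 mm with about 21 N. The white end stands raised, and the side camera's network put the green point at 240 mm. The wrist camera's network gave 234 mm, at low confidence, so I went by the side view and the hard stop.
- **Brew button:** the red button reached 51 mm, its full 6 mm of travel, with about 27 N. It then sprang back to about 57 mm.

In the last pictures the blue button is up, and the cup, mugs, bottles and soap are where they started. The arm ended clear, with no contact force. The creamer was not detected in the final check and was hidden from the top camera; in the side picture it stands unmoved. One extra brew-button report, at (458, 608), was a false find beside the brown box.

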